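# Sort the push catches by feel

### The arm

A 6-joint arm with a two-finger parallel gripper is mounted at the origin on the work surface. World frame = base frame: x ahead of the robot, y to its left, z up, the work surface at z = 0. Lengths are in m, angles in rad, forces in N, time in s.
With the tool pointing down it reaches from about 0.375 to 0.975 m from the base axis. Payload 3.8 kg.
Tool frame: the origin (TCP) lies at the very end of the fingers, on their centre line; the grasp point (between the pads) lies 19 mm behind it; z points along the fingers, y is the line along which they close (so a half turn about z gives the same grasp; the last joint's range is limited). The gripper opens to 85 mm and grips with 20 to 120 N. Pads are 22 mm wide; open, the fingers measure 114 mm over their backs; the gripper's body (76 mm by 85 mm) begins 54 mm behind the grasp point. The pads swing forward as they close: fully open they stand 13 mm farther back than shut.
Start: joints at [1.253, 0.264, 1.604, -0, 1.274, -0.037], TCP at [0.187, 0.649, 0.231] pointing down, gripper open.
Joint ranges: [-2.63, 2.63], [-0.94, 2.18], [0.31, 2.57], [-1.31, 4.45], [0, 2.66], [-2.55, 2.55]. Speed limits (rad/s): [2.57, 2.57, 3.14, 3.14, 3.14, 3.14].

### API

Orientations are given as a rotation vector (axis times angle).
In Python, from workcell import read_state, read_camera, calibration, finish_job gives the robot as it stands.
- The arm moves only by the tool step_arm, never from a script. Its argument "commands" is a list of rows, each an object of numbers: "fingers": the gripper's target within -1 to 1 (shut at 1, half-way at 0, fully open at -1); "dx", "dy", "dz": the shift along the tool's x, y, z in m; "roll": the turn about the tool's z in degrees. In form: [{"fingers": .., "dx": .., "dy": .., "dz": .., "roll": ..}, ...]. A call has 1 to 8 rows; each row is the pose to reach, as a shift and turn from the pose commanded when the call began, along the tool's axes at that moment; what a row does not reach only later rows make up. A row lasts 1/8 s, in which the tool goes at most 62.5 mm and 10.7 degrees, less where a joint would pass 70% of its speed; a pose out of reach is approached as far as the arm can. A call with a gripper value outside its range is refused whole. The fingers move at their own pace and stop on an object; "squeeze" is the grip in N (left out, the last holds). Time passes only in rows, so rows that repeat a pose let the fingers close. It gives the time, the measured TCP pose, the force, the opening and the grip force at its end, in the units of the state.
- read_state(): the state, without advancing time (a new reading comes with each control period).
- read_camera(name): name is "side" or "top" or "wrist"; returns (picture, depth): 400x640x3 uint8, blue, green, red; 400x640 float32, m along the optical axis (not along the pixel's ray), 0 where there is no reading.
- calibration(name): a dict with "intrinsics" (3x3 intrinsics, pixels), "world_to_cam" (4x4, takes a point from world to camera coordinates). Camera axes: x right, y up, looking along -z (the intrinsics and any distortion apply to the point x, -y, -z); pixel columns grow to the right and rows downward; lengths in m; the calibration is good to about 2 mm. A picture is of the moment at which its call begins: read the wrist's pose just before it. calibration takes no time and is no camera call; for the wrist camera it gives the pose at the moment of the call.
- finish_job(): hands the job in; it is judged then, once.
The state is a dict: "time": time; "q": joint angles; "joint_vel": joint speeds; "joint_torque": joint torques, N m; "tool_pos": TCP position; "tcp_rot": TCP orientation; "wrist_force": force on the tool from outside, world axes, zero at the start; "torque": the same for the moment, N m; "width": opening from 0.0 (shut) to 1.0 (fully open); "grip_force": force on a finger pad.
Only numpy, scipy, OpenCV 4.12 (cv2) and the standard library are available. Lean on these libraries where they do the work, as an engineer would, in place of code of your own. Each camera call takes 0.05 s, during which the arm holds its last target. There are 200 camera calls.

### The job

Four identical-looking push catches sit recessed in the wooden test block; two have a light spring and click at about 3 newtons, the other two are heavy and click only at about 11. Take the pusher from its stand, feel with it which catches are the light ones and press both of those until they click and stay down, never pushing a heavy one past its click point. Then stand the pusher back in its stand, fully home and released, and leave the mallet, jar and stone where they are.

Things in the scene. Friction and masses are not known exactly. Their poses are not given: they have to be found in the camera images.
- block: pale wooden test block fixed to the bench, 90 mm (x) by 230 mm (y) by 45 mm high, with four round bores 18 mm wide in a row along its y axis, 55 mm apart; origin at the centre of its underside, z up
- place1 (a point): point on the axis of a bore, level with the top face of the wooden block (45 mm above the bench), 82.5 mm along the block's +y from its centre. The catch head is a 12 mm steel disc, its top 8 mm below this point when up and 16 mm below when locked down
- place2 (a point): point on the axis of a bore, level with the top face of the wooden block (45 mm above the bench), 27.5 mm along the block's +y from its centre. The catch head is a 12 mm steel disc, its top 8 mm below this point when up and 16 mm below when locked down
- place3 (a point): point on the axis of a bore, level with the top face of the wooden block (45 mm above the bench), 27.5 mm along the block's -y from its centre. The catch head is a 12 mm steel disc, its top 8 mm below this point when up and 16 mm below when locked down
- place4 (a point): point on the axis of a bore, level with the top face of the wooden block (45 mm above the bench), 82.5 mm along the block's -y from its centre. The catch head is a 12 mm steel disc, its top 8 mm below this point when up and 16 mm below when locked down
- catch_a (a joint): how far one of the four catch heads is pressed down, in m: 0 up (as at the start), 0.008 clicked and locked down. The force is greatest about 0.003 down (the click point), then falls away; past about 0.0065 it snaps down by itself and stays down. The four catches look the same; which of them stands in which place changes and is not told, nor which are the light ones
- catch_b (a joint): how far one of the four catch heads is pressed down, in m: 0 up (as at the start), 0.008 clicked and locked down. The force is greatest about 0.003 down (the click point), then falls away; past about 0.0065 it snaps down by itself and stays down. The four catches look the same; which of them stands in which place changes and is not told, nor which are the light ones
- catch_c (a joint): how far one of the four catch heads is pressed down, in m: 0 up (as at the start), 0.008 clicked and locked down. The force is greatest about 0.003 down (the click point), then falls away; past about 0.0065 it snaps down by itself and stays down. The four catches look the same; which of them stands in which place changes and is not told, nor which are the light ones
- catch_d (a joint): how far one of the four catch heads is pressed down, in m: 0 up (as at the start), 0.008 clicked and locked down. The force is greatest about 0.003 down (the click point), then falls away; past about 0.0065 it snaps down by itself and stays down. The four catches look the same; which of them stands in which place changes and is not told, nor which are the light ones
- stand_hole (a point): mouth of the round hole in the top of the pusher's stand, at its centre, 55 mm above the bench. The stand is a dark wooden block 80 by 80 mm, 55 mm high, fixed; hole 16 mm wide, 47 mm deep
- pusher_grip (a point): centre of the pusher's square wooden handle (20 by 20 mm, 44 mm tall, sides along this point's x and y; z up). Below the handle come a brass collar 28 mm wide and 5 mm thick and a steel shaft 10 mm wide and 42 mm long. At the start the pusher stands upright in the stand, shaft in the hole, collar resting on the top; this point is then 82 mm above the bench. About 0.08 kg
- pusher_tip (a point): centre of the flat lower end of the pusher's shaft, 69 mm straight below the centre of the handle
- mallet: wooden carver's mallet standing on its head, 80 mm wide, 218 mm tall, bystander; origin under its centre
- glue_jar: brown glass jar with a black lid, 64 mm wide, 85 mm tall, bystander; origin under its centre
- stone: grey sharpening stone lying flat, 40 by 110 by 22 mm, bystander; origin under its centre
Mind the look-alikes: they are no part of the job. Leave any purple or red look-alike of the part that bears stand_hole alone. Several things have the shape of the block; the one meant has the colours described above.

How it is judged:
On the way:
1. both light catches are clicked down, the pusher's shaft still in a bore (value of joint each of catch_b, catch_d above 0.0068 m and ((horizontal distance between pusher_tip and place1 below 0.009 m and z of pusher_tip in the frame of block below 0.044 m) or (horizontal distance between pusher_tip and place2 below 0.009 m and z of pusher_tip in the frame of block below 0.044 m) or (horizontal distance between pusher_tip and place3 below 0.009 m and z of pusher_tip in the frame of block below 0.044 m) or (horizontal distance between pusher_tip and place4 below 0.009 m and z of pusher_tip in the frame of block below 0.044 m))), for 0.05 s.
At the end, for the whole second after the job is handed in: both light catches are locked down (pressed more than 6.8 mm), both heavy catches are up (within 2 mm), and the pusher stands released in the stand: tip within 6 mm of the hole's axis, collar within 4 mm of the stand's top, within 0.08 rad of upright (value of joint each of catch_b, catch_d above 0.0068 m and value of joint each of catch_a, catch_c below 0.002 m and horizontal distance between pusher_tip and stand_hole below 0.006 m and height (world z) of pusher_tip below 0.017 m and angle between pusher_tip's own z axis and vertical below 0.08 rad and distance between pusher_grip and stand_hole below 0.032 m); the robot touches nothing.
It fails at once if a heavy catch is pushed past its click point (pressed more than 3.5 mm) (value of joint any of catch_a, catch_c above 0.0035 m).
It fails at once if the mallet, jar or stone is moved more than 20 mm (distance of any of mallet, glue_jar, stone from where it was at the start of the episode above 0.02 m).
It also fails if it takes over 56 s, if anything falls off the work surface, if the arm or the gripper's body presses on something with over 40 N, if the wrist force passes 120 N, or if a joint passes its speed limit or range.

## Working session

There is one attempt and no reset: what is moved stays moved. The work goes in short steps, Python scripts to look and compute and a tool call to move; the robot and the scene stay as the last step left them, time stands still between calls to the robot, and variables do not carry over. Pictures are saved under pics/ and viewed, at most 10 in all, crops included, and the job is handed in when it is done.

Besides the shell and the picture viewer there is one more tool, called after "Emit:" by a JSON object that holds its "name" and its "arguments". step_arm: Moves the arm, as the interface text tells. Its arguments: {"type":"object","properties":{"commands":{"type":"array","items":{"type":"object","properties":{"fingers":{"type":"number"},"dx":{"type":"number"},"dy":{"type":"number"},"dz":{"type":"number"},"roll":{"type":"number"}}}},"squeeze":{"type":"number"}},"required":["commands"]}

```bash
mkdir -p pics
cat > h.py <<'E'
import numpy as np, cv2
from workcell import *
def snap(n,f):
    c=calibration(n); im,d=read_camera(n); cv2.imwrite('pics/'+f+'.png',im); np.savez('pics/'+f,im=im,d=d,K=c["intrinsics"],T=c["world_to_cam"]); return im,d
def ray(f,u,v):
    z=np.load('pics/'+f+'.npz'); K=z['K'];T=z['T']
    p=np.linalg.inv(K)@[u,v,1]; dirc=np.array([p[0],-p[1],-1]); R=T[:3,:3]
    return -R.T@T[:3,3], R.T@dirc
def onplane(f,u,v,h):
    o,d=ray(f,u,v); return o+d*(h-o[2])/d[2]
def pd(f,u,v):
    z=np.load('pics/'+f+'.npz'); o,d=ray(f,u,v); return o+d*z['d'][int(v),int(u)]
E
python3 - <<'E'
from h import *
print(read_state()); print({n:calibration(n) for n in("top","side")})
for n in("top","side"): snap(n,n+'0')
a=cv2.imread('pics/top0.png');cv2.imwrite('pics/t.png',a)
E
```

```text
{'time': 0.0, 'q': array([ 1.25310870e+00,  2.64764744e-01,  1.60537944e+00, -2.84521013e-05,
        1.27369153e+00, -3.69133790e-02]), 'joint_vel': array([-0.00073225,  0.00096348, -0.0004573 , -0.00173281, -0.00130442,
        0.00044986]), 'joint_torque': array([ 1.62988563e-04, -5.15106189e+01, -3.67321658e+01,  2.39404344e-04,
        1.22025763e-02, -2.56977373e-06]), 'tool_pos': array([0.18683321, 0.64786691, 0.22995128]), 'tcp_rot': array([-0.439527  , -3.11032007,  0.00347528]), 'wrist_force': array([ 0.29409568,  0.09080775, -0.80867889]), 'torque': array([-0.0285769 , -0.02497003,  0.03076454]), 'grip_force': 0.0, 'width': 1.0022919608250187}
{'top': {'intrinsics': array([[404.92930702,   0.        , 314.64781114],
       [  0.        , 404.92930702, 197.4973459 ],
       [  0.        ,   0.        ,   1.        ]]), 'world_to_cam': array([[-0.01625308, -0.99975832, -0.0148035 ,  0.02782499],
       [ 0.98590417, -0.01849007,  0.16628617, -0.47579195],
       [-0.1665197 , -0.01189217,  0.98596641, -0.95134956],
       [ 0.        ,  0.        ,  0.        ,  1.        ]])}, 'side': {'intrinsics': array([[453.82200439,   0.        , 318.41067048],
       [  0.        , 453.82200439, 198.98702823],
       [  0.        ,   0.        ,   1.        ]]), 'world_to_cam': array([[ 0.94012973, -0.3400799 , -0.02240003, -0.45397596],
       [ 0.23489396,  0.59892317,  0.76558204, -0.20175407],
       [-0.24694317, -0.72500806,  0.64294819, -1.11426923],
       [ 0.        ,  0.        ,  0.        ,  1.        ]])}}
```

View pics/top0.png

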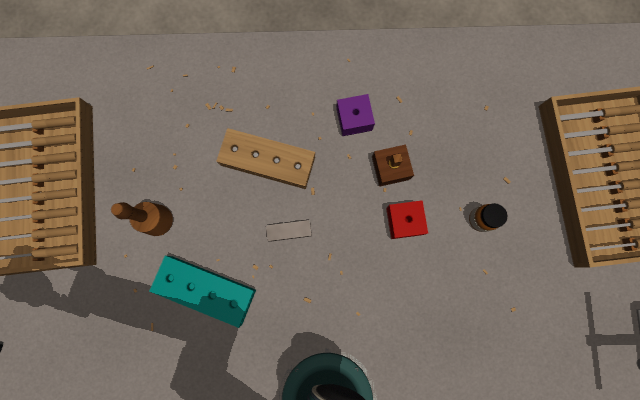

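View pics/side0.png

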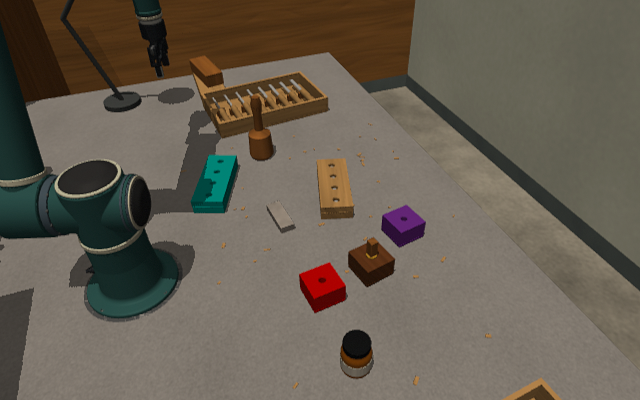

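The top view shows these candidates:
- **Blocks:** pale wood at (266,158), with bores at about (235,149), (256,154), (277,160) and (298,166), and teal at (203,290). The pale wood one matches the description.
- **Stands:** dark brown at (393,165) with the pusher in it, purple at (355,115) and red at (408,220). The dark brown one matches.

I'll measure both and confirm them in a crop.

Run:
```python
from h import *
im=cv2.imread('pics/top0.png')
c=cv2.resize(im[110:210,205:425],None,fx=3.6,fy=3.6,interpolation=cv2.INTER_CUBIC); cv2.imwrite('pics/crop0.png',c)
for (u,v) in [(235,149),(256,154),(277,160),(298,166)]:
    p=onplane('top0',u,v,.045); print(p.round(4), pd('top0',u+8,v-6).round(3))
def blob(mask,seed):
    n,l=cv2.connectedComponents(mask); m=(l==l[seed[1],seed[0]]).astype(np.uint8); return m
z=np.load('pics/top0.npz');d=z['d']
# 3D of all pixels
o,_=ray('top0',0,0)
uu,vv=np.meshgrid(np.arange(640),np.arange(400))
K=z['K'];T=z['T'];P=np.stack([(uu-K[0,2])/K[0,0],-(vv-K[1,2])/K[1,1],-np.ones_like(d)],-1)*d[...,None]
W=(P-T[:3,3])@T[:3,:3]
def top(h,box,tol=.006):
    u0,u1,v0,v1=box; m=np.zeros(d.shape,np.uint8); s=(slice(v0,v1),slice(u0,u1))
    m[s]=(abs(W[s][...,2]-h)<tol); ct=max(cv2.findContours(m,0,2)[0],key=cv2.contourArea)
    pts=np.array([onplane('top0',*q[0],h)[:2] for q in ct],np.float32)
    return cv2.minAreaRect(pts*1000)
print('block',top(.045,(205,325,120,195)))
print('stand',top(.055,(365,425,140,195)))
print('ptop',top(.104,(380,410,145,175)))
```

```text
[0.6017 0.216  0.045 ] [0.617 0.196 0.044]
[0.5878 0.1635 0.045 ] [0.602 0.143 0.047]
[0.5713 0.1112 0.045 ] [0.586 0.091 0.047]
[0.555  0.0593 0.045 ] [0.571 0.039 0.042]
block ((580.8950805664062, 140.5721435546875), (230.50274658203125, 91.27155303955078), 73.15798950195312)
stand ((555.126220703125, -173.72389221191406), (81.10144805908203, 81.81749725341797), 11.465249061584473)
ptop ((555.0048217773438, -173.7008514404297), (20.113744735717773, 20.56915283203125), 13.213078498840332)
```

View pics/crop0.png

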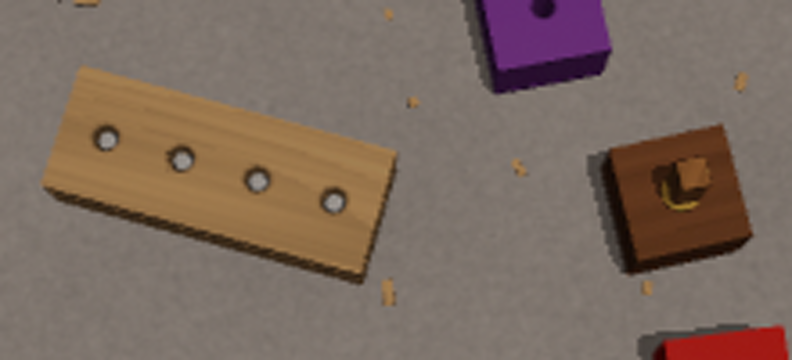

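The crop confirms both: the pale block with four steel catch heads, and the dark brown stand holding the pusher. The measured sizes fit: 230×91 mm for the block, 81 mm for the stand and 20 mm for the handle. Next I'll move above the stand.

Emit:
{"name": "step_arm", "arguments": {"commands": [{"fingers": -1,"dx": -0.04,"dy": -0.045,"dz": -0.05,"roll": 10},{"fingers": -1,"dx": -0.581,"dy": -0.688,"dz": -0.05,"roll": 60.7},{"fingers": -1,"dx": -0.581,"dy": -0.688,"dz": -0.05,"roll": 60.7},{"fingers": -1,"dx": -0.581,"dy": -0.688,"dz": -0.05,"roll": 60.7},{"fingers": -1,"dx": -0.581,"dy": -0.688,"dz": -0.05,"roll": 60.7},{"fingers": -1,"dx": -0.581,"dy": -0.688,"dz": -0.05,"roll": 60.7},{"fingers": -1,"dx": -0.581,"dy": -0.688,"dz": -0.05,"roll": 60.7},{"fingers": -1,"dx": -0.581,"dy": -0.688,"dz": -0.05,"roll": 60.7}]}}

```text
time: 1.1
tool_pos: [0.386, 0.2036, 0.2762]
tcp_rot: [1.95, 2.463, 0.0]
wrist_force: [1.3, 0.6, 0.5]
width: 1.002
grip_force: 0.0
```

Emit:
{"name": "step_arm", "arguments": {"commands": [{"dx": -0.4,"dy": 0.077,"dz": 0.04},{"dx": -0.4,"dy": 0.077,"dz": 0.04},{"dx": -0.4,"dy": 0.077,"dz": 0.04},{"dx": -0.4,"dy": 0.077,"dz": 0.04},{"dx": -0.4,"dy": 0.077,"dz": 0.04},{"dx": -0.4,"dy": 0.077,"dz": 0.04},{"dx": -0.4,"dy": 0.077,"dz": 0.04},{"dx": -0.4,"dy": 0.077,"dz": 0.04}]}}

```text
invalid input
```

Run:
```python
from h import *
print(read_state()['tool_pos'],read_state()['tcp_rot']); snap('wrist','w1')
```

```text
[0.3859709  0.20361486 0.27617499] [1.95042656e+00 2.46254329e+00 2.75728267e-04]
```

View pics/w1.png

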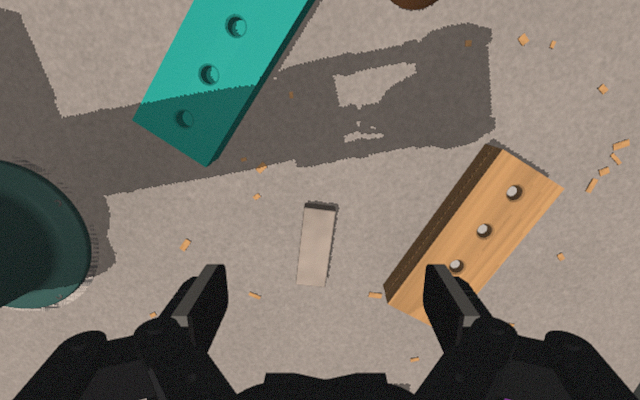

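The wrist view shows the pale block on the right, with bores at (514,192), (484,230) and (456,265). The step was refused, apparently because every field is required.

Emit:
{"name": "step_arm", "arguments": {"commands": [{"fingers": -1,"roll": 0,"dx": -0.4,"dy": 0.077,"dz": 0.04},{"fingers": -1,"roll": 0,"dx": -0.4,"dy": 0.077,"dz": 0.04},{"fingers": -1,"roll": 0,"dx": -0.4,"dy": 0.077,"dz": 0.04},{"fingers": -1,"roll": 0,"dx": -0.4,"dy": 0.077,"dz": 0.04},{"fingers": -1,"roll": 0,"dx": -0.4,"dy": 0.077,"dz": 0.04},{"fingers": -1,"roll": 0,"dx": -0.4,"dy": 0.077,"dz": 0.04},{"fingers": -1,"roll": 0,"dx": -0.4,"dy": 0.077,"dz": 0.04},{"fingers": -1,"roll": 0,"dx": -0.4,"dy": 0.077,"dz": 0.04}], "squeeze": 40}}

```text
time: 2.15
tool_pos: [0.5523, -0.1682, 0.2351]
tcp_rot: [-1.954, -2.458, 0.001]
wrist_force: [-0.6, 0.6, 0.3]
width: 0.995
grip_force: 0.0
```

Run:
```python
from h import *
s=read_state();print(s['time'],s['tool_pos'],s['tcp_rot'],s['joint_vel'].round(2)); snap('wrist','w2')
for p in [(514,192),(484,230),(456,265)]: print(onplane('w1',*p,.037).round(4))
```

```text
2.15 [ 0.55230827 -0.16819146  0.23505318] [-1.95408156e+00 -2.45776421e+00  1.38461167e-03] [ 0.04 -0.04  0.03  0.02  0.02  0.01]
[0.6099 0.2192 0.037 ]
[0.5936 0.166  0.037 ]
[0.577  0.1132 0.037 ]
```

View pics/w2.png

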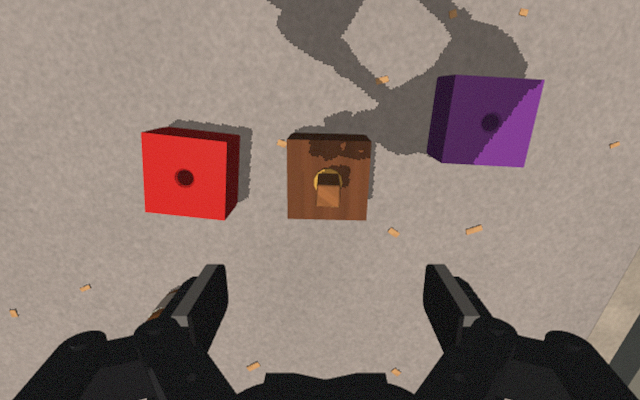

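The pusher handle top is at about (328,193) on the dark brown stand, well aligned with the fingers. Next I'll measure it.

```bash
cat >> h.py <<'E'
def world(f):
    z=np.load('pics/'+f+'.npz');d=z['d'];K=z['K'];T=z['T'];uu,vv=np.meshgrid(np.arange(640),np.arange(400))
    P=np.stack([(uu-K[0,2])/K[0,0],-(vv-K[1,2])/K[1,1],-np.ones_like(d)],-1)*d[...,None]
    return (P-T[:3,3])@T[:3,:3]
def top(f,h,box,tol=.006):
    W=world(f);u0,u1,v0,v1=box; m=np.zeros(W.shape[:2],np.uint8); s=(slice(v0,v1),slice(u0,u1))
    m[s]=(abs(W[s][...,2]-h)<tol); ct=max(cv2.findContours(m,0,2)[0],key=cv2.contourArea)
    return cv2.minAreaRect(np.array([onplane(f,*q[0],h)[:2] for q in ct],np.float32)*1000)
E
python3 - <<'E'
from h import *
s=read_state();print(s['tool_pos'],s['tcp_rot'])
print(top('w2',.104,(300,360,170,220)),top('w2',.055,(270,400,110,240)))
print(np.median(world('w2')[185:200,322:335,2]))
E
```

```text
[ 0.5518662  -0.16677033  0.23529591] [-1.95228530e+00 -2.45849844e+00  6.74000882e-04]
((556.9228515625, -172.5540008544922), (19.336820602416992, 20.176130294799805), 13.008249282836914) ((556.9137573242188, -173.22412109375), (79.82012939453125, 80.57931518554688), 11.573928833007812)
0.10329468527611156
```

Emit:
{"name": "step_arm", "arguments": {"commands": [{"fingers": -1,"roll": 0,"dx": -0.007,"dy": 0.0025,"dz": 0.05},{"fingers": -1,"roll": 0,"dx": -0.007,"dy": 0.0025,"dz": 0.1},{"fingers": -1,"roll": 0,"dx": -0.007,"dy": 0.0025,"dz": 0.15},{"fingers": -1,"roll": 0,"dx": -0.007,"dy": 0.0025,"dz": 0.168},{"fingers": -1,"roll": 0,"dx": -0.007,"dy": 0.0025,"dz": 0.168},{"fingers": 0,"roll": 0,"dx": -0.007,"dy": 0.0025,"dz": 0.168},{"fingers": 0.4,"roll": 0,"dx": -0.007,"dy": 0.0025,"dz": 0.168}], "squeeze": 40}}

```text
time: 3.08
tool_pos: [0.5582, -0.173, 0.071]
tcp_rot: [1.948, 2.459, 0.002]
wrist_force: [0.3, -0.2, -0.1]
width: 0.606
grip_force: 0.0
```

Emit:
{"name": "step_arm", "arguments": {"commands": [{"fingers": 1,"roll": 0,"dx": 0,"dy": 0,"dz": 0},{"fingers": 1,"roll": 0,"dx": 0,"dy": 0,"dz": 0},{"fingers": 1,"roll": 0,"dx": 0,"dy": 0,"dz": 0},{"fingers": 1,"roll": 0,"dx": 0,"dy": 0,"dz": 0}], "squeeze": 40}}

```text
time: 3.58
tool_pos: [0.557, -0.1729, 0.0695]
tcp_rot: [1.95, 2.461, 0.001]
wrist_force: [-0.8, -0.0, 5.5]
width: 0.23
grip_force: 39.7
```

Emit:
{"name": "step_arm", "arguments": {"commands": [{"fingers": 1,"roll": 0,"dx": 0,"dy": 0,"dz": -0.02},{"fingers": 1,"roll": 0,"dx": 0,"dy": 0,"dz": -0.05},{"fingers": 1,"roll": 0,"dx": 0,"dy": 0,"dz": -0.09},{"fingers": 1,"roll": 0,"dx": 0,"dy": 0,"dz": -0.11},{"fingers": 1,"roll": 0,"dx": 0,"dy": 0,"dz": -0.11},{"fingers": 1,"roll": 0,"dx": 0,"dy": 0,"dz": -0.11}], "squeeze": 60}}

```text
time: 4.32
tool_pos: [0.5552, -0.1721, 0.1769]
tcp_rot: [-1.95, -2.46, 0.001]
wrist_force: [-0.3, -0.1, -0.8]
width: 0.226
grip_force: 58.6
```

Run:
```python
from h import *
s=read_state();print(s['time'],s['tool_pos'],s['tcp_rot'],s['wrist_force'],s['torque'],s['width'])
snap('side','s3');snap('top','t3');
```

```text
4.325 [ 0.55519169 -0.17213201  0.17686414] [-1.94970385e+00 -2.46042044e+00  1.22424873e-03] [-0.34523805 -0.06160175 -0.80550507] [-0.01967067 -0.00392721  0.02628312] 0.2264033026661708
```

View pics/s3.png

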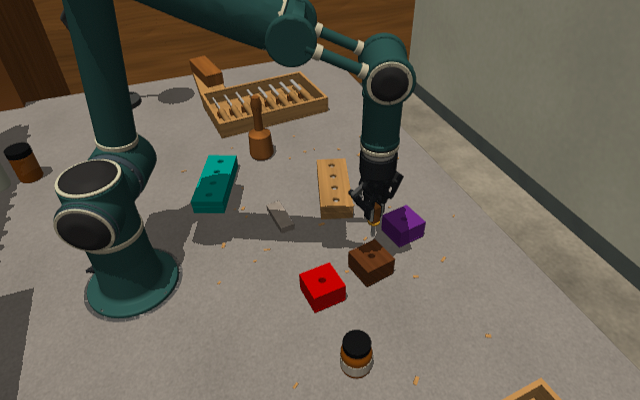

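The pusher is held upright and clear of the stand. Next I'll go above the near bore and look from there.

Emit:
{"name": "step_arm", "arguments": {"commands": [{"fingers": 1,"roll": 0,"dx": 0.06,"dy": 0.015,"dz": 0},{"fingers": 1,"roll": 0,"dx": 0.12,"dy": 0.03,"dz": 0},{"fingers": 1,"roll": 0,"dx": 0.175,"dy": 0.043,"dz": 0},{"fingers": 1,"roll": 0,"dx": 0.215,"dy": 0.052,"dz": 0.01},{"fingers": 1,"roll": 0,"dx": 0.2275,"dy": 0.055,"dz": 0.01},{"fingers": 1,"roll": 0,"dx": 0.2275,"dy": 0.055,"dz": 0.01},{"fingers": 1,"roll": 0,"dx": 0.2275,"dy": 0.055,"dz": 0.01}], "squeeze": 60}}

```text
time: 5.3
tool_pos: [0.5579, 0.0603, 0.1683]
tcp_rot: [1.952, 2.461, -0.001]
wrist_force: [0.5, 0.3, -0.3]
width: 0.223
grip_force: 58.6
```

Run:
```python
from h import *
s=read_state();print(s['time'],s['tool_pos'],s['tcp_rot'],s['wrist_force'],s['joint_vel'].round(3))
snap('wrist','w4'); 
print(top('w4',.045,(0,640,0,400)))
```

```text
5.3 [0.55790394 0.06034363 0.16825208] [ 1.95201732e+00  2.46120143e+00 -1.02636391e-03] [ 0.4657569   0.34060864 -0.26718171] [-0.011 -0.004 -0.003  0.003 -0.001  0.002]
((580.48193359375, 133.8388214111328), (213.69772338867188, 89.78507232666016), 73.0943832397461)
```

View pics/w4.png

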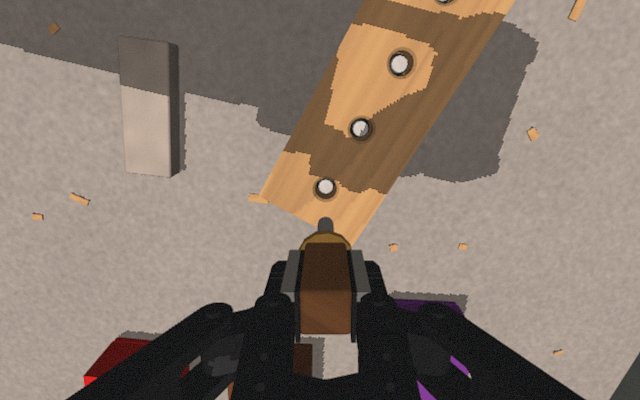

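The discs are at (325,187), (361,129) and (400,64), and the pusher shaft's tip end is near (326,222).

Run:
```python
from h import *
im=cv2.imread('pics/w4.png'); hsv=cv2.cvtColor(im,cv2.COLOR_BGR2HSV)
C=[]
for (u,v) in [(325,187),(361,129),(400,64)]:
    m=np.zeros(im.shape[:2],np.uint8);cv2.circle(m,(u,v),11,1,-1)
    s=((hsv[...,1]<70)&(hsv[...,2]>100)&(m>0)).astype(np.uint8)
    n,l,st,ce=cv2.connectedComponentsWithStats(s);k=1+st[1:,4].argmax()
    ct=max(cv2.findContours(s,0,2)[0],key=cv2.contourArea);(cx,cy),r=cv2.minEnclosingCircle(ct)
    print(ce[k],cx,cy,r,st[k,4],onplane('w4',*ce[k],.037).round(4));
ax=np.array([.290,.957]);ctr=np.array([.5805,.1407])
for t in(.0825,.0275,-.0275,-.0825):print((ctr+t*ax).round(4))
W=world('w4'); 
for v in range(214,236,3): print(v,W[v,326].round(4))
for z in(.10,.11,.115): print(onplane('w4',326,218,z).round(4))
```

```text
[325.25730994 186.21052632] 325.3055419921875 186.13888549804688 7.393906593322754 171 [0.5585 0.0623 0.037 ]
[359.82887701 128.06417112] 359.8333435058594 128.1666717529297 7.835206985473633 187 [0.5742 0.1149 0.037 ]
[398.85232068  63.62447257] 399.0 63.5 9.013978004455566 237 [0.5904 0.1672 0.037 ]
[0.6044 0.2197]
[0.5885 0.167 ]
[0.5725 0.1144]
[0.5566 0.0617]
214 [0.5641 0.041  0.044 ]
217 [0.5584 0.0646 0.1141]
220 [0.5584 0.0647 0.1193]
223 [0.5584 0.0646 0.1237]
226 [0.5584 0.0644 0.128 ]
229 [0.5584 0.0645 0.1326]
232 [0.5563 0.0732 0.1573]
235 [0.5566 0.0719 0.1579]
[0.5598 0.0587 0.1   ]
[0.5589 0.0624 0.11  ]
[0.5585 0.0643 0.115 ]
```

Emit:
{"name": "step_arm", "arguments": {"commands": [{"fingers": 1,"roll": 0,"dx": 0.0027,"dy": -0.0004,"dz": 0.03},{"fingers": 1,"roll": 0,"dx": 0.0027,"dy": -0.0004,"dz": 0.055},{"fingers": 1,"roll": 0,"dx": 0.0027,"dy": -0.0004,"dz": 0.065},{"fingers": 1,"roll": 0,"dx": 0.0027,"dy": -0.0004,"dz": 0.065},{"fingers": 1,"roll": 0,"dx": 0.0027,"dy": -0.0004,"dz": 0.069},{"fingers": 1,"roll": 0,"dx": 0.0027,"dy": -0.0004,"dz": 0.07},{"fingers": 1,"roll": 0,"dx": 0.0027,"dy": -0.0004,"dz": 0.07},{"fingers": 1,"roll": 0,"dx": 0.0027,"dy": -0.0004,"dz": 0.07}], "squeeze": 60}}

```text
time: 6.35
tool_pos: [0.557, 0.0642, 0.0988]
tcp_rot: [1.951, 2.462, 0.001]
wrist_force: [-0.1, 1.0, -0.7]
width: 0.223
grip_force: 58.6
```

Emit:
{"name": "step_arm", "arguments": {"commands": [{"fingers": 1,"roll": 0,"dx": 0,"dy": 0,"dz": 0.001},{"fingers": 1,"roll": 0,"dx": 0,"dy": 0,"dz": 0.001}], "squeeze": 60}}

```text
time: 6.6
tool_pos: [0.5567, 0.0641, 0.0973]
tcp_rot: [-1.951, -2.462, 0.0]
wrist_force: [1.0, 1.0, -0.1]
width: 0.226
grip_force: 58.6
```

Emit:
{"name": "step_arm", "arguments": {"commands": [{"fingers": 1,"roll": 0,"dx": 0,"dy": 0,"dz": 0.001},{"fingers": 1,"roll": 0,"dx": 0,"dy": 0,"dz": 0.001}], "squeeze": 60}}

```text
time: 6.85
tool_pos: [0.5566, 0.0641, 0.0962]
tcp_rot: [-1.951, -2.462, 0.0]
wrist_force: [0.6, -1.0, -0.4]
width: 0.229
grip_force: 58.6
```

Emit:
{"name": "step_arm", "arguments": {"commands": [{"fingers": 1,"roll": 0,"dx": 0,"dy": 0,"dz": 0.001},{"fingers": 1,"roll": 0,"dx": 0,"dy": 0,"dz": 0.001}], "squeeze": 60}}

```text
time: 7.1
tool_pos: [0.5567, 0.0641, 0.0953]
tcp_rot: [-1.951, -2.462, 0.0]
wrist_force: [-0.3, -0.3, -0.5]
width: 0.23
grip_force: 58.6
```

Emit:
{"name": "step_arm", "arguments": {"commands": [{"fingers": 1,"roll": 0,"dx": -0.001,"dy": 0,"dz": 0.001},{"fingers": 1,"roll": 0,"dx": -0.001,"dy": 0,"dz": 0.001}], "squeeze": 60}}

```text
time: 7.35
tool_pos: [0.5569, 0.063, 0.0943]
tcp_rot: [-1.951, -2.462, 0.0]
wrist_force: [-0.4, 0.2, -0.9]
width: 0.227
grip_force: 58.6
```

Emit:
{"name": "step_arm", "arguments": {"commands": [{"fingers": 1,"roll": 0,"dx": 0,"dy": 0,"dz": 0.001},{"fingers": 1,"roll": 0,"dx": 0,"dy": 0,"dz": 0.001}], "squeeze": 60}}

```text
time: 7.6
tool_pos: [0.5571, 0.0631, 0.0935]
tcp_rot: [1.951, 2.462, 0.0]
wrist_force: [0.5, 0.8, 0.6]
width: 0.223
grip_force: 58.6
```

```bash
python3 -c "
from workcell import *
s=read_state();print(s['tool_pos'],s['wrist_force'])"
```

```text
[0.55710777 0.06310966 0.09347553] [0.52089579 0.82696882 0.62584418]
```

Emit:
{"name": "step_arm", "arguments": {"commands": [{"fingers": 1,"roll": 0,"dx": 0,"dy": 0,"dz": 0.0007},{"fingers": 1,"roll": 0,"dx": 0,"dy": 0,"dz": 0.0007}], "squeeze": 60}}

```text
time: 7.85
tool_pos: [0.5571, 0.0631, 0.0928]
tcp_rot: [1.951, 2.462, 0.0]
wrist_force: [-1.1, -0.2, 1.4]
width: 0.226
grip_force: 58.6
```

Emit:
{"name": "step_arm", "arguments": {"commands": [{"fingers": 1,"roll": 0,"dx": 0,"dy": 0,"dz": 0.0004},{"fingers": 1,"roll": 0,"dx": 0,"dy": 0,"dz": 0.0004}], "squeeze": 60}}

```text
time: 8.1
tool_pos: [0.5571, 0.0631, 0.0924]
tcp_rot: [1.951, 2.462, 0.0]
wrist_force: [0.0, -0.6, 1.3]
width: 0.224
grip_force: 58.6
```

Emit:
{"name": "step_arm", "arguments": {"commands": [{"fingers": 1,"roll": 0,"dx": 0,"dy": 0,"dz": 0.0005},{"fingers": 1,"roll": 0,"dx": 0,"dy": 0,"dz": 0.0005}], "squeeze": 60}}

```text
time: 8.35
tool_pos: [0.5571, 0.0631, 0.0919]
tcp_rot: [1.951, 2.462, 0.0]
wrist_force: [-0.8, -0.3, 2.4]
width: 0.229
grip_force: 58.7
```

Emit:
{"name": "step_arm", "arguments": {"commands": [{"fingers": 1,"roll": 0,"dx": 0,"dy": 0,"dz": 0}], "squeeze": 60}}

```text
time: 8.48
tool_pos: [0.5571, 0.0631, 0.0919]
tcp_rot: [1.951, 2.462, 0.0]
wrist_force: [-1.4, -1.0, 2.3]
width: 0.225
grip_force: 58.7
```

Emit:
{"name": "step_arm", "arguments": {"commands": [{"fingers": 1,"roll": 0,"dx": 0,"dy": 0,"dz": 0.0005},{"fingers": 1,"roll": 0,"dx": 0,"dy": 0,"dz": 0.0005}], "squeeze": 60}}

```text
time: 8.72
tool_pos: [0.5571, 0.0631, 0.0913]
tcp_rot: [1.951, 2.462, 0.0]
wrist_force: [0.1, 0.0, 1.4]
width: 0.223
grip_force: 58.7
```

Emit:
{"name": "step_arm", "arguments": {"commands": [{"fingers": 1,"roll": 0,"dx": 0,"dy": 0,"dz": 0}], "squeeze": 60}}

```text
time: 8.85
tool_pos: [0.5571, 0.0631, 0.0913]
tcp_rot: [1.951, 2.462, 0.0]
wrist_force: [-0.4, -0.7, 2.2]
width: 0.226
grip_force: 58.7
```

The force levels off at about 2.5 N net after more than 2 mm of travel, so place4 is light. I'll press it through.

Emit:
{"name": "step_arm", "arguments": {"commands": [{"fingers": 1,"roll": 0,"dx": 0,"dy": 0,"dz": 0.0015},{"fingers": 1,"roll": 0,"dx": 0,"dy": 0,"dz": 0.003},{"fingers": 1,"roll": 0,"dx": 0,"dy": 0,"dz": 0.004},{"fingers": 1,"roll": 0,"dx": 0,"dy": 0,"dz": 0.0045},{"fingers": 1,"roll": 0,"dx": 0,"dy": 0,"dz": 0.005},{"fingers": 1,"roll": 0,"dx": 0,"dy": 0,"dz": 0.005}], "squeeze": 60}}

```text
time: 9.6
tool_pos: [0.5568, 0.0631, 0.0861]
tcp_rot: [-1.951, -2.462, 0.0]
wrist_force: [0.3, -0.6, -0.3]
width: 0.228
grip_force: 58.5
```

Emit:
{"name": "step_arm", "arguments": {"commands": [{"fingers": 1,"roll": 0,"dx": 0,"dy": 0,"dz": 0.0008},{"fingers": 1,"roll": 0,"dx": 0,"dy": 0,"dz": 0.0008}], "squeeze": 60}}

```text
time: 9.85
tool_pos: [0.557, 0.0631, 0.0855]
tcp_rot: [1.951, 2.462, 0.0]
wrist_force: [0.5, -1.1, -1.5]
width: 0.229
grip_force: 58.6
```

The force dropped to zero, so place4 has clicked. Next is place3.

Emit:
{"name": "step_arm", "arguments": {"commands": [{"fingers": 1,"roll": 0,"dx": 0,"dy": 0,"dz": -0.028},{"fingers": 1,"roll": 0,"dx": 0,"dy": 0,"dz": -0.028},{"fingers": 1,"roll": 0,"dx": 0.024,"dy": 0.014,"dz": -0.028},{"fingers": 1,"roll": 0,"dx": 0.0477,"dy": 0.0275,"dz": -0.028},{"fingers": 1,"roll": 0,"dx": 0.0477,"dy": 0.0275,"dz": -0.028},{"fingers": 1,"roll": 0,"dx": 0.0477,"dy": 0.0275,"dz": -0.028}], "squeeze": 60}}

```text
time: 10.6
tool_pos: [0.5721, 0.1154, 0.1126]
tcp_rot: [-1.95, -2.462, 0.002]
wrist_force: [0.2, 0.5, -1.9]
width: 0.224
grip_force: 58.7
```

Run:
```python
from h import *
s=read_state();print(s['time'],s['tool_pos'],s['wrist_force'])
im,d=snap('wrist','w5');cv2.imwrite('pics/w5c.png',cv2.resize(im[0:300,200:520],None,fx=1.8,fy=1.8))
```

```text
10.6 [0.57214885 0.1154359  0.11259299] [ 0.15826185  0.45947034 -1.89438337]
```

View pics/w5c.png

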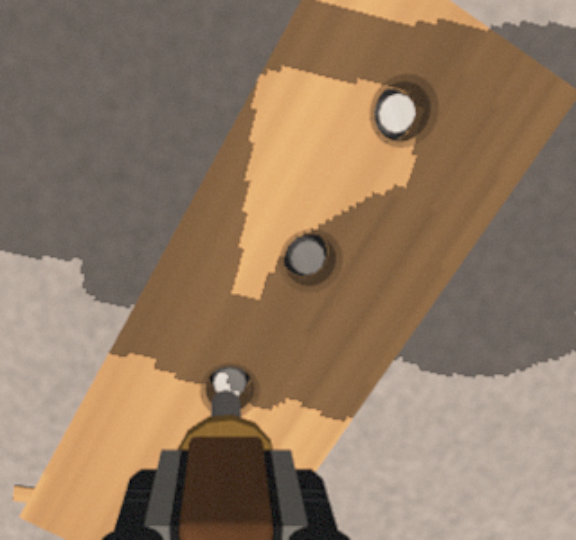

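The tip, at crop (226,405), lines up with the place3 bore at (230,385). I'll descend and feel.

Emit:
{"name": "step_arm", "arguments": {"commands": [{"fingers": 1,"roll": 0,"dx": 0.0003,"dy": 0.0008,"dz": 0.01},{"fingers": 1,"roll": 0,"dx": 0.0003,"dy": 0.0008,"dz": 0.017},{"fingers": 1,"roll": 0,"dx": 0.0003,"dy": 0.0008,"dz": 0.0175},{"fingers": 1,"roll": 0,"dx": 0.0003,"dy": 0.0008,"dz": 0.0175}], "squeeze": 60}}

```text
time: 11.15
tool_pos: [0.5735, 0.1162, 0.0958]
tcp_rot: [-1.951, -2.462, 0.0]
wrist_force: [0.4, 0.0, 0.1]
width: 0.226
grip_force: 58.7
```

Emit:
{"name": "step_arm", "arguments": {"commands": [{"fingers": 1,"roll": 0,"dx": 0,"dy": 0,"dz": 0.0007},{"fingers": 1,"roll": 0,"dx": 0,"dy": 0,"dz": 0.0007}], "squeeze": 60}}

```text
time: 11.4
tool_pos: [0.5738, 0.1164, 0.0955]
tcp_rot: [1.951, 2.462, 0.001]
wrist_force: [0.1, 0.5, -0.5]
width: 0.227
grip_force: 58.7
```

Emit:
{"name": "step_arm", "arguments": {"commands": [{"fingers": 1,"roll": 0,"dx": 0,"dy": 0,"dz": 0.0007},{"fingers": 1,"roll": 0,"dx": 0,"dy": 0,"dz": 0.0007}], "squeeze": 60}}

```text
time: 11.65
tool_pos: [0.5736, 0.1163, 0.0946]
tcp_rot: [-1.951, -2.462, -0.0]
wrist_force: [-0.3, 0.2, -0.9]
width: 0.224
grip_force: 58.7
```

Emit:
{"name": "step_arm", "arguments": {"commands": [{"fingers": 1,"roll": 0,"dx": 0,"dy": 0,"dz": 0.0008},{"fingers": 1,"roll": 0,"dx": 0,"dy": 0,"dz": 0.0008}], "squeeze": 60}}

```text
time: 11.9
tool_pos: [0.5735, 0.1163, 0.0937]
tcp_rot: [-1.951, -2.462, 0.0]
wrist_force: [-0.5, 0.2, -1.0]
width: 0.226
grip_force: 58.7
```

Emit:
{"name": "step_arm", "arguments": {"commands": [{"fingers": 1,"roll": 0,"dx": 0,"dy": 0,"dz": 0.0006},{"fingers": 1,"roll": 0,"dx": 0,"dy": 0,"dz": 0.0006}], "squeeze": 60}}

```text
time: 12.15
tool_pos: [0.5736, 0.1163, 0.0935]
tcp_rot: [-1.951, -2.462, 0.0]
wrist_force: [-1.2, 0.3, 2.3]
width: 0.228
grip_force: 58.9
```

Emit:
{"name": "step_arm", "arguments": {"commands": [{"fingers": 1,"roll": 0,"dx": 0,"dy": 0,"dz": 0.0004},{"fingers": 1,"roll": 0,"dx": 0,"dy": 0,"dz": 0.0004}], "squeeze": 60}}

```text
time: 12.4
tool_pos: [0.5737, 0.1163, 0.0931]
tcp_rot: [1.951, 2.462, 0.0]
wrist_force: [-1.1, -0.2, 4.2]
width: 0.225
grip_force: 59.1
```

Force rises to about 4.7 N net within 0.7 mm, so place3 is heavy. I'll leave it and go to place2.

Emit:
{"name": "step_arm", "arguments": {"commands": [{"fingers": 1,"roll": 0,"dx": 0,"dy": 0,"dz": -0.02},{"fingers": 1,"roll": 0,"dx": 0,"dy": 0,"dz": -0.02},{"fingers": 1,"roll": 0,"dx": 0.024,"dy": 0.0135,"dz": -0.02},{"fingers": 1,"roll": 0,"dx": 0.0473,"dy": 0.027,"dz": -0.02},{"fingers": 1,"roll": 0,"dx": 0.0473,"dy": 0.027,"dz": -0.02},{"fingers": 1,"roll": 0,"dx": 0.0473,"dy": 0.027,"dz": -0.018},{"fingers": 1,"roll": 0,"dx": 0.0473,"dy": 0.027,"dz": -0.01},{"fingers": 1,"roll": 0,"dx": 0.0473,"dy": 0.027,"dz": -0.005}], "squeeze": 60}}

```text
time: 13.4
tool_pos: [0.5884, 0.1677, 0.0968]
tcp_rot: [-1.952, -2.461, 0.002]
wrist_force: [0.1, 0.0, -1.3]
width: 0.226
grip_force: 58.7
```

Emit:
{"name": "step_arm", "arguments": {"commands": [{"fingers": 1,"roll": 0,"dx": 0,"dy": 0,"dz": 0.0015},{"fingers": 1,"roll": 0,"dx": 0,"dy": 0,"dz": 0.0025},{"fingers": 1,"roll": 0,"dx": 0,"dy": 0,"dz": 0.0025}], "squeeze": 60}}

```text
time: 13.78
tool_pos: [0.5892, 0.1685, 0.0954]
tcp_rot: [1.951, 2.462, 0.0]
wrist_force: [-0.2, -0.1, -0.7]
width: 0.224
grip_force: 58.7
```

Emit:
{"name": "step_arm", "arguments": {"commands": [{"fingers": 1,"roll": 0,"dx": 0,"dy": 0,"dz": 0.0008},{"fingers": 1,"roll": 0,"dx": 0,"dy": 0,"dz": 0.0008}], "squeeze": 60}}

```text
time: 14.02
tool_pos: [0.5891, 0.1686, 0.0946]
tcp_rot: [1.951, 2.462, 0.0]
wrist_force: [0.4, -0.3, -0.1]
width: 0.223
grip_force: 58.7
```

Emit:
{"name": "step_arm", "arguments": {"commands": [{"fingers": 1,"roll": 0,"dx": 0,"dy": 0,"dz": 0.0008},{"fingers": 1,"roll": 0,"dx": 0,"dy": 0,"dz": 0.0008}], "squeeze": 60}}

```text
time: 14.28
tool_pos: [0.589, 0.1685, 0.0936]
tcp_rot: [-1.951, -2.462, 0.0]
wrist_force: [1.3, -1.3, -0.5]
width: 0.225
grip_force: 58.7
```

Emit:
{"name": "step_arm", "arguments": {"commands": [{"fingers": 1,"roll": 0,"dx": 0,"dy": 0,"dz": 0.0006},{"fingers": 1,"roll": 0,"dx": 0,"dy": 0,"dz": 0.0006}], "squeeze": 60}}

```text
time: 14.52
tool_pos: [0.5891, 0.1685, 0.0935]
tcp_rot: [1.951, 2.462, 0.0]
wrist_force: [-1.2, -0.1, 2.8]
width: 0.224
grip_force: 59.1
```

Emit:
{"name": "step_arm", "arguments": {"commands": [{"fingers": 1,"roll": 0,"dx": 0,"dy": 0,"dz": 0.0004},{"fingers": 1,"roll": 0,"dx": 0,"dy": 0,"dz": 0.0004}], "squeeze": 60}}

```text
time: 14.78
tool_pos: [0.5891, 0.1686, 0.0931]
tcp_rot: [1.951, 2.462, 0.0]
wrist_force: [-1.6, -0.3, 4.0]
width: 0.225
grip_force: 59.3
```

Place2 gives the same steep rise, so it is heavy too. I'll feel place1 to confirm it is light before pressing.

Emit:
{"name": "step_arm", "arguments": {"commands": [{"fingers": 1,"roll": 0,"dx": 0,"dy": 0,"dz": -0.02},{"fingers": 1,"roll": 0,"dx": 0,"dy": 0,"dz": -0.02},{"fingers": 1,"roll": 0,"dx": 0.024,"dy": 0.0135,"dz": -0.02},{"fingers": 1,"roll": 0,"dx": 0.0475,"dy": 0.0272,"dz": -0.02},{"fingers": 1,"roll": 0,"dx": 0.0475,"dy": 0.0272,"dz": -0.02},{"fingers": 1,"roll": 0,"dx": 0.0475,"dy": 0.0272,"dz": -0.018},{"fingers": 1,"roll": 0,"dx": 0.0475,"dy": 0.0272,"dz": -0.01},{"fingers": 1,"roll": 0,"dx": 0.0475,"dy": 0.0272,"dz": -0.004}], "squeeze": 60}}

```text
time: 15.78
tool_pos: [0.6041, 0.2203, 0.0957]
tcp_rot: [-1.951, -2.461, 0.002]
wrist_force: [0.4, 0.0, -0.6]
width: 0.227
grip_force: 58.7
```

Emit:
{"name": "step_arm", "arguments": {"commands": [{"fingers": 1,"roll": 0,"dx": 0,"dy": 0,"dz": 0.002},{"fingers": 1,"roll": 0,"dx": 0,"dy": 0,"dz": 0.003},{"fingers": 1,"roll": 0,"dx": 0,"dy": 0,"dz": 0.003}], "squeeze": 60}}

```text
time: 16.15
tool_pos: [0.6048, 0.2209, 0.0938]
tcp_rot: [1.951, 2.462, 0.0]
wrist_force: [0.3, -0.5, -0.7]
width: 0.224
grip_force: 58.7
```

Emit:
{"name": "step_arm", "arguments": {"commands": [{"fingers": 1,"roll": 0,"dx": 0,"dy": 0,"dz": 0.0012},{"fingers": 1,"roll": 0,"dx": 0,"dy": 0,"dz": 0.0012}], "squeeze": 60}}

```text
time: 16.4
tool_pos: [0.605, 0.2211, 0.0929]
tcp_rot: [1.951, 2.462, 0.001]
wrist_force: [-0.7, 0.4, 0.9]
width: 0.225
grip_force: 58.9
```

Emit:
{"name": "step_arm", "arguments": {"commands": [{"fingers": 1,"roll": 0,"dx": 0,"dy": 0,"dz": 0.0006},{"fingers": 1,"roll": 0,"dx": 0,"dy": 0,"dz": 0.0006}], "squeeze": 60}}

```text
time: 16.65
tool_pos: [0.605, 0.2211, 0.0922]
tcp_rot: [1.951, 2.462, 0.001]
wrist_force: [1.3, 0.3, 2.2]
width: 0.229
grip_force: 59.0
```

Emit:
{"name": "step_arm", "arguments": {"commands": [{"fingers": 1,"roll": 0,"dx": 0,"dy": 0,"dz": 0.0006},{"fingers": 1,"roll": 0,"dx": 0,"dy": 0,"dz": 0.0006}], "squeeze": 60}}

```text
time: 16.9
tool_pos: [0.605, 0.2211, 0.0915]
tcp_rot: [1.951, 2.462, 0.001]
wrist_force: [0.9, -0.8, 1.8]
width: 0.232
grip_force: 59.1
```

Emit:
{"name": "step_arm", "arguments": {"commands": [{"fingers": 1,"roll": 0,"dx": 0,"dy": 0,"dz": 0.0003},{"fingers": 1,"roll": 0,"dx": 0,"dy": 0,"dz": 0.0003}], "squeeze": 60}}

```text
time: 17.15
tool_pos: [0.605, 0.2211, 0.0912]
tcp_rot: [1.951, 2.462, 0.001]
wrist_force: [0.6, 0.4, 1.4]
width: 0.225
grip_force: 59.1
```

The force is already falling, so place1 is light. I'll press it through.

Emit:
{"name": "step_arm", "arguments": {"commands": [{"fingers": 1,"roll": 0,"dx": 0,"dy": 0,"dz": 0.0015},{"fingers": 1,"roll": 0,"dx": 0,"dy": 0,"dz": 0.003},{"fingers": 1,"roll": 0,"dx": 0,"dy": 0,"dz": 0.004},{"fingers": 1,"roll": 0,"dx": 0,"dy": 0,"dz": 0.005},{"fingers": 1,"roll": 0,"dx": 0,"dy": 0,"dz": 0.0055},{"fingers": 1,"roll": 0,"dx": 0,"dy": 0,"dz": 0.0055}], "squeeze": 60}}

```text
time: 17.9
tool_pos: [0.6043, 0.2209, 0.0855]
tcp_rot: [-1.951, -2.462, 0.001]
wrist_force: [-1.8, -0.4, 2.6]
width: 0.224
grip_force: 59.2
```

Emit:
{"name": "step_arm", "arguments": {"commands": [{"fingers": 1,"roll": 0,"dx": 0,"dy": 0,"dz": 0.0005},{"fingers": 1,"roll": 0,"dx": 0,"dy": 0,"dz": 0.0005}], "squeeze": 60}}

```text
time: 18.15
tool_pos: [0.6044, 0.2209, 0.0854]
tcp_rot: [-1.951, -2.462, 0.001]
wrist_force: [-3.0, -1.7, 4.9]
width: 0.222
grip_force: 59.6
```

It has bottomed out, with the force rising at full depth. I'll lift, go back above the stand and look on the way.

Emit:
{"name": "step_arm", "arguments": {"commands": [{"fingers": 1,"roll": 0,"dx": 0,"dy": 0,"dz": -0.02},{"fingers": 1,"roll": 0,"dx": 0,"dy": 0,"dz": -0.06},{"fingers": 1,"roll": 0,"dx": 0,"dy": 0,"dz": -0.085},{"fingers": 1,"roll": 0,"dx": -0.055,"dy": -0.02,"dz": -0.085},{"fingers": 1,"roll": 0,"dx": -0.11,"dy": -0.04,"dz": -0.085},{"fingers": 1,"roll": 0,"dx": -0.16,"dy": -0.06,"dz": -0.085},{"fingers": 1,"roll": 0,"dx": -0.16,"dy": -0.06,"dz": -0.085},{"fingers": 1,"roll": 0,"dx": -0.16,"dy": -0.06,"dz": -0.085}], "squeeze": 60}}

```text
time: 19.15
tool_pos: [0.5836, 0.0516, 0.171]
tcp_rot: [1.952, 2.46, 0.003]
wrist_force: [-0.2, 0.2, -1.0]
width: 0.228
grip_force: 58.8
```

Run:
```python
from h import *
s=read_state();print(s['time'],s['tool_pos'],s['tcp_rot'],s['wrist_force'])
im,d=snap('wrist','w6'); W=world('w6');T=np.load('pics/w6.npz');K=T['K'];T=T['T']
for n,(x,y) in enumerate([(.6065,.2196),(.5904,.1672),(.5742,.1149),(.5585,.0623)]):
    p=T[:3,:3]@[x,y,.037]+T[:3,3]; q=K@[p[0],-p[1],-p[2]]; u,v=(q[:2]/q[2]).round().astype(int)
    print(n+1,u,v,W[v-2:v+3,u-2:u+3,2].mean().round(4) if 2<v<397 else None)
```

```text
19.15 [0.58361204 0.05158189 0.17099289] [1.95172562 2.46021665 0.00291837] [-0.24463781  0.22983102 -0.96217233]
1 410 -31 None
2 368 43 0.0476
3 330 109 0.0363
4 297 169 0.0282
```

Emit:
{"name": "step_arm", "arguments": {"commands": [{"fingers": 1,"roll": 0,"dx": -0.055,"dy": -0.02,"dz": 0},{"fingers": 1,"roll": 0,"dx": -0.11,"dy": -0.04,"dz": 0},{"fingers": 1,"roll": 0,"dx": -0.165,"dy": -0.06,"dz": 0},{"fingers": 1,"roll": 0,"dx": -0.205,"dy": -0.075,"dz": 0},{"fingers": 1,"roll": 0,"dx": -0.2125,"dy": -0.0775,"dz": 0.01},{"fingers": 1,"roll": 0,"dx": -0.2125,"dy": -0.0775,"dz": 0.02},{"fingers": 1,"roll": 0,"dx": -0.2125,"dy": -0.0775,"dz": 0.02},{"fingers": 1,"roll": 0,"dx": -0.2125,"dy": -0.0775,"dz": 0.02}], "squeeze": 60}}

```text
time: 20.2
tool_pos: [0.5562, -0.1716, 0.1498]
tcp_rot: [-1.948, -2.464, -0.0]
wrist_force: [-0.6, -0.3, -0.0]
width: 0.228
grip_force: 58.8
```

Run:
```python
from h import *
s=read_state();print(s['time'],s['tool_pos'],s['tcp_rot'],s['wrist_force'])
im,d=snap('wrist','w7'); W=world('w7')
cv2.imwrite('pics/w7c.png',cv2.resize(im[100:300,220:440],None,fx=3,fy=3))
print(top('w7',.055,(200,440,0,300)))
for v in range(195,240,4): print(v,W[v,326].round(4))
snap('top','t7')
o=world('top0')
Wt=world('t7');Tz=np.load('pics/t7.npz');K=Tz['K'];T=Tz['T']
for n,(x,y) in enumerate([(.6055,.2196),(.5895,.1672),(.5735,.1149),(.5575,.0620)]):
    p=T[:3,:3]@[x,y,.037]+T[:3,3]; q=K@[p[0],-p[1],-p[2]]; u,v=(q[:2]/q[2]).round().astype(int)
    f=lambda A:np.median(A[v-1:v+2,u-1:u+2,2]).round(4)
    print(n+1,u,v,f(o),f(Wt))
```

```text
20.2 [ 0.55616356 -0.17159089  0.149752  ] [-1.94835188e+00 -2.46371766e+00 -5.22777943e-05] [-0.63599344 -0.32297243 -0.01825061]
((556.7674560546875, -173.09719848632812), (79.75833892822266, 80.80393981933594), 11.57185173034668)
195 [ 0.5599 -0.1799  0.0082]
199 [ 0.5602 -0.1812  0.0155]
203 [ 0.5602 -0.1814  0.0255]
207 [ 0.5602 -0.1814  0.0355]
211 [ 0.56  -0.181  0.046]
215 [ 0.5602 -0.1819  0.0521]
219 [ 0.5567 -0.1674  0.0985]
223 [ 0.5566 -0.1669  0.1062]
227 [ 0.5565 -0.1669  0.1122]
231 [ 0.5546 -0.1589  0.137 ]
235 [ 0.5548 -0.16    0.1393]
239 [ 0.5553 -0.1619  0.1397]
1 234 148 0.0367 0.0277
2 255 154 0.0363 0.0373
3 276 160 0.0373 0.0366
4 297 166 0.0385 0.0299
```

View pics/w7c.png

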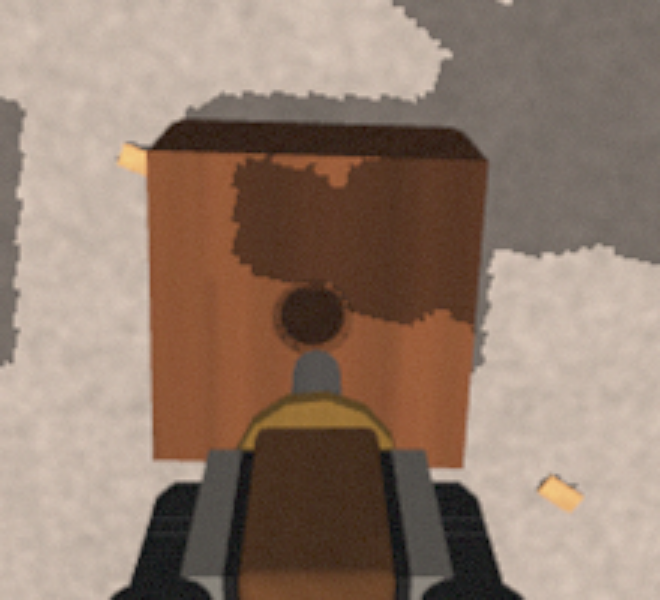

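The catches read as expected: 1 and 4 down (28–30 mm), 2 and 3 up (about 37 mm). The hole, at crop (311,315), is almost in line with the shaft at (317,370). I'll correct by about 1 mm and insert.

Emit:
{"name": "step_arm", "arguments": {"commands": [{"fingers": 1,"roll": 0,"dx": -0.0013,"dy": -0.001,"dz": 0.0},{"fingers": 1,"roll": 0,"dx": -0.0013,"dy": -0.001,"dz": 0.02},{"fingers": 1,"roll": 0,"dx": -0.0013,"dy": -0.001,"dz": 0.033},{"fingers": 1,"roll": 0,"dx": -0.0013,"dy": -0.001,"dz": 0.045},{"fingers": 1,"roll": 0,"dx": -0.0013,"dy": -0.001,"dz": 0.05},{"fingers": 1,"roll": 0,"dx": -0.0013,"dy": -0.001,"dz": 0.05}], "squeeze": 60}}

```text
time: 21.05
tool_pos: [0.5549, -0.1745, 0.0993]
tcp_rot: [-1.951, -2.461, 0.001]
wrist_force: [0.2, 0.5, -0.6]
width: 0.226
grip_force: 58.8
```

Emit:
{"name": "step_arm", "arguments": {"commands": [{"fingers": 1,"roll": 0,"dx": 0,"dy": 0,"dz": 0.012},{"fingers": 1,"roll": 0,"dx": 0,"dy": 0,"dz": 0.022},{"fingers": 1,"roll": 0,"dx": 0,"dy": 0,"dz": 0.026},{"fingers": 1,"roll": 0,"dx": 0,"dy": 0,"dz": 0.028},{"fingers": 1,"roll": 0,"dx": 0,"dy": 0,"dz": 0.028}], "squeeze": 60}}

```text
time: 21.68
tool_pos: [0.5553, -0.1746, 0.072]
tcp_rot: [1.951, 2.462, -0.0]
wrist_force: [0.1, 0.2, -0.8]
width: 0.226
grip_force: 58.8
```

Emit:
{"name": "step_arm", "arguments": {"commands": [{"fingers": 1,"roll": 0,"dx": 0.001,"dy": 0.001,"dz": 0.001},{"fingers": 1,"roll": 0,"dx": 0.001,"dy": 0.001,"dz": 0.0018},{"fingers": 1,"roll": 0,"dx": 0.001,"dy": 0.001,"dz": 0.0018}], "squeeze": 60}}

```text
time: 22.05
tool_pos: [0.556, -0.1733, 0.0702]
tcp_rot: [1.951, 2.462, 0.0]
wrist_force: [1.1, -1.1, -1.0]
width: 0.225
grip_force: 58.8
```

Emit:
{"name": "step_arm", "arguments": {"commands": [{"fingers": 1,"roll": 0,"dx": 0,"dy": 0,"dz": 0.0008},{"fingers": 1,"roll": 0,"dx": 0,"dy": 0,"dz": 0.0008}], "squeeze": 60}}

```text
time: 22.3
tool_pos: [0.5561, -0.1734, 0.0696]
tcp_rot: [1.951, 2.462, 0.0]
wrist_force: [0.5, 1.0, 0.8]
width: 0.227
grip_force: 59.0
```

Seating contact has begun, so I'll release gently and then retract.

Emit:
{"name": "step_arm", "arguments": {"commands": [{"fingers": 1,"roll": 0,"dx": 0,"dy": 0,"dz": 0.0004},{"fingers": 0.4,"roll": 0,"dx": 0,"dy": 0,"dz": 0.0004},{"fingers": 0,"roll": 0,"dx": 0,"dy": 0,"dz": 0.0004},{"fingers": -1,"roll": 0,"dx": 0,"dy": 0,"dz": 0.0},{"fingers": -1,"roll": 0,"dx": 0,"dy": 0,"dz": 0.0},{"fingers": -1,"roll": 0,"dx": 0,"dy": 0,"dz": 0.0}], "squeeze": 20}}

```text
time: 23.05
tool_pos: [0.556, -0.1734, 0.0694]
tcp_rot: [1.951, 2.462, 0.0]
wrist_force: [-0.4, 0.5, 0.2]
width: 0.997
grip_force: 0.0
```

Emit:
{"name": "step_arm", "arguments": {"commands": [{"fingers": -1,"roll": 0,"dx": 0,"dy": 0,"dz": -0.02},{"fingers": -1,"roll": 0,"dx": 0,"dy": 0,"dz": -0.06},{"fingers": -1,"roll": 0,"dx": 0,"dy": 0,"dz": -0.11},{"fingers": -1,"roll": 0,"dx": 0,"dy": 0,"dz": -0.16},{"fingers": -1,"roll": 0,"dx": 0,"dy": 0,"dz": -0.16},{"fingers": -1,"roll": 0,"dx": 0,"dy": 0,"dz": -0.16},{"fingers": -1,"roll": 0,"dx": 0,"dy": 0,"dz": -0.16}], "squeeze": 20}}

```text
time: 23.92
tool_pos: [0.5549, -0.173, 0.2279]
tcp_rot: [-1.949, -2.46, 0.002]
wrist_force: [-0.0, -0.5, -1.1]
width: 0.995
grip_force: 0.0
```

Run:
```python
from h import *
s=read_state();print(s['time'],s['tool_pos'],s['wrist_force'],s['width'])
im,d=snap('wrist','w8'); W=world('w8')
cv2.imwrite('pics/w8c.png',cv2.resize(im[90:290,220:440],None,fx=3,fy=3))
print(top('w8',.104,(280,380,140,260)),top('w8',.055,(250,400,90,260)))
m=(abs(W[...,2]-.104)<.006);m[:140]=0;m[260:]=0;m[:,:280]=0;m[:,380:]=0;print(np.median(W[m][:,2]))
```

```text
23.925 [ 0.55491513 -0.17299781  0.22788461] [-0.04516501 -0.49369072 -1.11861153] 0.9950034030727163
((557.1314697265625, -172.55386352539062), (19.387157440185547, 20.420141220092773), 13.896626472473145) ((557.0498657226562, -173.25376892089844), (79.64562225341797, 80.59552764892578), 11.44316577911377)
0.10312149497461447
```

View pics/w8c.png

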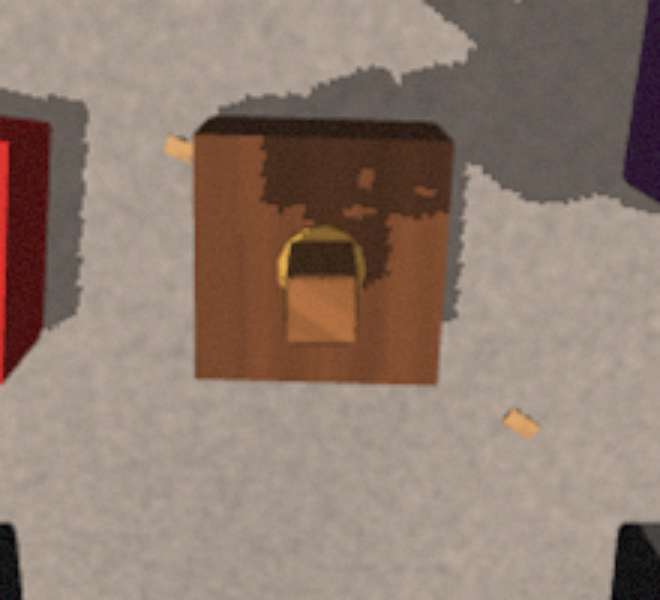

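The pusher stands upright with its collar on the stand. Its top is at the same height as at the start, it is centred, and the gripper is clear.

```bash
python3 -c "
from workcell import *
print(finish_job())"
```

```text
the job is handed in; nothing more can be done
None
```

The job is handed in: I clicked down the light catches at place1 and place4, left the heavy ones at place2 and place3 up, and stood the pusher back home in its stand, released; the mallet, jar and stone were not touched.

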